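# Swing the two keeper arms over the die insert

## Robot

A 6-joint arm with a two-finger parallel gripper is mounted at the origin on the work surface. World frame = base frame: x ahead of the robot, y to its left, z up, the work surface at z = 0. Lengths are in m, angles in degrees, forces in N, time in s.
With the tool pointing down it reaches from about 0.325 to 0.775 m from the base axis. Payload 5.5 kg.
Tool frame: the origin (TCP) lies on the mounting face of the last link; the fingertips stand 173 mm ahead of it and the grasp point (between the pads) lies 155 mm ahead of it; z points along the fingers, y is the line along which they close (so a half turn about z gives the same grasp; the last joint's range is limited). The gripper opens to 85 mm and grips with 20 to 120 N. Pads are 22 mm wide; open, the fingers measure 114 mm over their backs; the gripper's body (76 mm by 85 mm) begins 54 mm behind the grasp point. The pads swing forward as they close: fully open they stand 13 mm farther back than shut.
Start: joints at [-73.207, 5.22, 70.514, -0, 104.267, -3.249], TCP at [0.206, -0.564, 0.405] pointing down, gripper open.
Joint ranges: [-164.24, 164.24], [-49.07, 125.15], [9.68, 141.18], [-86.29, 266.29], [3.28, 154.24], [-151.56, 151.56]. Speed limits (degrees/s): [147.25, 147.25, 172.46, 180, 180, 180].

## Interface

Orientations are given as a 3x3 rotation matrix whose columns are the frame's x, y, z axes.
In Python, from plant import env, viewer, hand_in gives the robot as it stands.
- The arm moves only by the shell command python3 -m inch 'ROWS' [FORCE]. ROWS is JSON, a list of rows, each an object of numbers: "tx", "ty", "tz": the shift along the tool's x, y, z in cm; "ax", "ay", "az": the turn, a rotation vector about the tool's x, y, z in rad; "fingers": the opening, from 0 (shut) to 1 (fully open). In form: [{"tx": .., "ty": .., "tz": .., "ax": .., "ay": .., "az": .., "fingers": ..}, ...]. A call has 1 to 8 rows; each row is the pose to reach, as a shift and turn from the pose commanded when the call began, along the tool's axes at that moment; what a row does not reach only later rows make up. A row lasts 1/10 s, in which the tool goes at most 50 mm and 8.59 degrees, less where a joint would pass 70% of its speed; a pose out of reach is approached as far as the arm can. A call with a gripper value outside its range is refused whole. The fingers move at their own pace and stop on an object; FORCE is the grip in N (left out, the last holds). Time passes only in rows, so rows that repeat a pose let the fingers close. It gives the time, the measured TCP pose, the force, the opening and the grip force at its end, in the units of the state.
- env.state(): the state, without advancing time (a new reading comes with each control period).
- viewer.snapshot(name): name is "side" or "top"; returns (picture, depth): 420x560x3 uint8, blue, green, red; 420x560 float32, m along the optical axis (not along the pixel's ray), 0 where there is no reading.
- viewer.camera_info(name): a dict with "fx", "fy", "cx", "cy" (pixels), "extrinsics" (4x4, takes a point from camera to world coordinates). Camera axes: x right, y down, z forward; pixel columns grow to the right and rows downward; lengths in m; the calibration is good to about 2 mm. A picture is of the moment at which its call begins. camera_info takes no time and is no camera call.
- hand_in(): hands the job in; it is judged then, once.
Trained networks look in the newest picture that a camera, given by its name, has taken for a name from the list of things; names that differ only in an ending like _2 or _b are one class to them, and where a whole thing is asked for, a point or a joint stands for the part that bears it (a point fixed in the world has none). Each returns a list of dicts, best first, with "confidence" (0 to 1); they miss things now and then, are a little off and sometimes report something else, mostly with a low value. They report only what shows in the picture. A call takes as long as a camera call. They do not tell look-alikes from the thing itself.
- viewer.regions_of(camera, label): "pixels" (420x560 bool, what is visible of it) and "centre" ([row, column] in pixels, amid what is visible of it).
- viewer.mark_of(camera, label): "centre" ([row, column] in pixels: a listed point, or the origin of a listed thing).
The state is a dict: "time": time; "joint_pos": joint angles; "qvel": joint speeds; "joint_torque": joint torques, N m; "position": TCP position; "orientation": TCP orientation; "force": force on the tool from outside, world axes, zero at the start; "torque": the same for the moment, N m; "gripper_width": finger opening in m; "grip_force": force on a finger pad.
Only numpy, scipy, OpenCV 4.12 (cv2) and the standard library are available. Lean on these libraries where they do the work, as an engineer would, in place of code of your own. Each camera call takes 0.05 s, during which the arm holds its last target. There are 200 camera calls.

## Task

The insert block in the open stamping die has to be secured before the die is carried to the press. With a fingertip, gently push each of the two keeper arms round on its pivot until the round eye at its end is centred over the small button on the insert, then move away. Do not force or clamp the arms, do not lift or shift the insert, and leave the other things on the die and the bench where they are.

Things in the scene. Friction and masses are not known exactly. Their poses are not given: they have to be found in the camera images.
- die: Lower half of a stamping die, fixed to the bench: dark steel shoe 260 (x) x 420 (y) x 25 mm; origin at the centre of its underside. Guide posts with blue ball cages, 29 mm across, tops 89 mm above the bench, stand at x +-108, y +-187. Round pillars 32 mm across at x 0, y +-120 carry the keeper arms. Steel rails round the pocket in the middle reach 40 mm above the bench.
- insert: Loose steel insert block in the pocket, 90 x 130 x 20 mm, 1.7 kg; origin at the centre of its underside, which is 25 mm above the bench; axes as the die's. Its top is 45 mm above the bench. Two brass buttons 10 mm in diameter stand 5 mm above its top at x 0, y +-35 mm.
- left_button (a point): Centre of the top of the button nearer the left (die +y) pivot, 50 mm above the bench. The left arm's eye belongs over it.
- right_button (a point): Centre of the top of the button nearer the right (die -y) pivot, 50 mm above the bench. The right arm's eye belongs over it.
- left_eye (a point): Centre of the eye (ring 30 mm outside, 14 mm hole, 8 mm thick) at the end of the left arm, 85 mm from the turning axis, 62 mm above the bench. No stop or notch over the button: the stiff pivot (0.15 N m friction, about 2.5 N of push at 60 mm) leaves the arm where the push ends. Hard limits lie 1.5 rad beyond the button on either side; it can be brought there either way round.
- right_eye (a point): The same point of the right keeper arm.
- punch: Loose small steel punch, 20 mm in diameter and 34 mm tall, standing on the die's shoe near the middle of its front edge (die -x side); origin at the centre of its foot. To be left alone.
- guide_post: Loose spare guide post with a blue ball cage, 36 mm in diameter, 100 mm tall, standing on the bench to the left of the die; origin at its foot. To be left alone.
- parts_tray: Loose white open plastic tray 120 x 160 x 40 mm on the bench to the right of the die; origin under its centre. To be left alone.
- left_arm: Left (die +y) keeper arm, turning level about a vertical axis; origin on the axis, 56 mm above the bench; its x points along the arm to the eye. Hub 32 mm across, top 78, bolt head 84 mm above the bench. 16 to 73 mm from the axis: aluminium bar 18 mm wide, underside 56, top 76 mm above the bench. Turns freely past posts, rails and insert. Starts 0.8 to 3.14 rad either way from its button.
- right_arm: Right (die -y) keeper arm, made and turning like the left one; origin on its axis, x along the arm to its eye.
Not all that is in view belongs to the job. Several things have the shape of the insert; the one meant has the colours described above.

How it is judged (in metres and radians):
At the end, for the whole second after the job is handed in: The centre of each arm's eye is within 7 mm (seen from above) of the centre of its own button, both arms at rest (under 0.03 rad/s), and the insert within 6 mm of where it began (horizontal distance between left_eye and left_button below 0.007 m and horizontal distance between right_eye and right_button below 0.007 m and distance of insert from where it was at the start of the episode below 0.006 m and angular speed of each of left_arm, right_arm below 0.03 rad/s); the robot touches nothing.
It fails at once if the insert was lifted or shifted by more than 6 mm (distance of insert from where it was at the start of the episode above 0.006 m).
It fails at once if an arm was forced or clamped hard (more than 25 N from the fingers) (contact force between the fingers and left_arm above 25 N or contact force between the fingers and right_arm above 25 N).
It fails at once if the punch was moved by more than 15 mm, lifted or tipped (distance of punch from where it was at the start of the episode above 0.015 m or angle between punch's own z axis and vertical above 0.5 rad).
It fails at once if the guide post was moved by more than 20 mm or tipped (distance of guide_post from where it was at the start of the episode above 0.02 m or angle between guide_post's own z axis and vertical above 0.5 rad).
It fails at once if the tray was moved by more than 20 mm (distance of parts_tray from where it was at the start of the episode above 0.02 m).
It also fails if it takes over 64 s, if anything falls off the work surface, if the arm or the gripper's body presses on something with over 40 N, if the wrist force passes 120 N, or if a joint passes its speed limit or range.

## Working session

There is one attempt and no reset: what is moved stays moved. The work goes in short steps, Python scripts to look and compute and a shell command to move; the robot and the scene stay as the last step left them, time stands still between calls to the robot, and variables do not carry over. Pictures are saved under pics/ and viewed, at most 10 in all, crops included, and the job is handed in when it is done.

```bash
ls; mkdir -p pics
cat > h.py <<'E'
import numpy as np, cv2
from plant import env, viewer, hand_in
def w(cam,rc,z):
    c=viewer.camera_info(cam);T=np.array(c["extrinsics"])
    d=T[:3,:3]@np.array([(rc[1]-c["cx"])/c["fx"],(rc[0]-c["cy"])/c["fy"],1]);o=T[:3,3]
    return o+d*(z-o[2])/d[2]
def pix(cam,p):
    c=viewer.camera_info(cam);T=np.linalg.inv(np.array(c["extrinsics"]))
    q=T[:3,:3]@np.array(p)+T[:3,3]
    return [c["cy"]+c["fy"]*q[1]/q[2],c["cx"]+c["fx"]*q[0]/q[2]]
E
python3 - <<'E'
from h import *
np.set_printoptions(precision=4,suppress=True)
s=env.state();print(s["time"],s["position"],s["orientation"],s["gripper_width"])
for c in("top","side"):
    im,d=viewer.snapshot(c);cv2.imwrite(f"pics/{c}0.png",im)
    print(c,np.array(viewer.camera_info(c)["extrinsics"])[:3,3])
    for n,z in dict(die=0,insert=.025,left_button=.05,right_button=.05,left_eye=.062,right_eye=.062,left_arm=.056,right_arm=.056,punch=.025,guide_post=0,parts_tray=0).items():
        for r in viewer.mark_of(c,n)[:3]:
            print(n,round(r["confidence"],2),np.round(r["centre"],1),w(c,r["centre"],z))
E
```

```text
pics
0.0 [ 0.2057 -0.5637  0.4036] [[ 0.9394  0.3427 -0.0005]
 [ 0.3427 -0.9394  0.0018]
 [ 0.0001 -0.0019 -1.    ]] 0.08530400357722759
top [ 0.4755 -0.0364  1.2683]
insert 0.89 [254.8 267.5] [0.5405 0.0066 0.025 ]
insert 0.62 [173.1 160.3] [0.7543 0.2903 0.025 ]
insert 0.56 [157.4 256.6] [0.7976 0.0375 0.025 ]
left_button 0.85 [161.8 154.4] [0.7785 0.3001 0.05  ]
left_button 0.84 [257.9 254.8] [0.5313 0.0377 0.05  ]
left_button 0.67 [143.1 251.3] [0.8293 0.0502 0.05  ]
right_button 0.82 [186.3 151.5] [0.714 0.305 0.05 ]
right_button 0.76 [248.9 283.5] [ 0.5542 -0.0345  0.05  ]
right_button 0.62 [271.3 440.3] [ 0.4988 -0.4291  0.05  ]
left_eye 0.65 [226.6 229.4] [0.6091 0.1017 0.062 ]
right_eye 0.84 [254.5 349.5] [ 0.5398 -0.1996  0.062 ]
left_arm 0.9 [252.5 224.7] [0.5444 0.113  0.056 ]
right_arm 0.66 [252.9 318.7] [ 0.5439 -0.123   0.056 ]
punch 0.41 [290.  282.3] [ 0.4511 -0.0318  0.025 ]
guide_post 0.68 [257.6  93.7] [0.5334 0.4621 0.    ]
parts_tray 0.73 [272.2 439.5] [ 0.4974 -0.443   0.    ]
side [ 0.5423 -0.8396  1.0263]
die 0.83 [220.1 246.7] [0.5332 0.0125 0.    ]
die 0.43
[... 188 characters left out ...]
left_button 0.84 [194.6 344.2] [0.8249 0.0209 0.05  ]
left_button 0.79 [137.8 312. ] [0.779  0.2867 0.05  ]
left_button 0.7 [203.3 245.8] [0.5367 0.0341 0.05  ]
right_button 0.92 [196.7 321.5] [0.7578 0.0236 0.05  ]
right_button 0.68 [217.6 251.3] [ 0.5473 -0.0221  0.05  ]
left_eye 0.61 [179.7 268. ] [0.611  0.1066 0.062 ]
right_eye 0.73 [266.2 255.1] [ 0.5411 -0.1939  0.062 ]
right_eye 0.33 [220.5 248.1] [ 0.5374 -0.0411  0.062 ]
left_arm 0.52 [183.9 242.4] [0.5336 0.1077 0.056 ]
right_arm 0.67 [241.2 258.5] [ 0.5583 -0.112   0.056 ]
punch 0.54 [233.4 215.3] [ 0.4418 -0.0421  0.025 ]
guide_post 0.78 [121.3 238.7] [0.5464 0.4788 0.    ]
parts_tray 0.56 [377.3 251.1] [ 0.5012 -0.4499  0.    ]
```

View pics/top0.png

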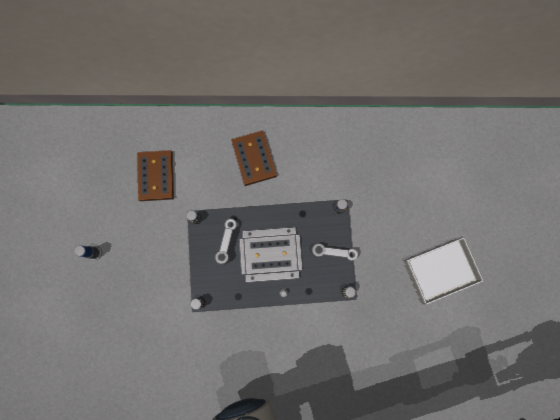

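View pics/side0.png

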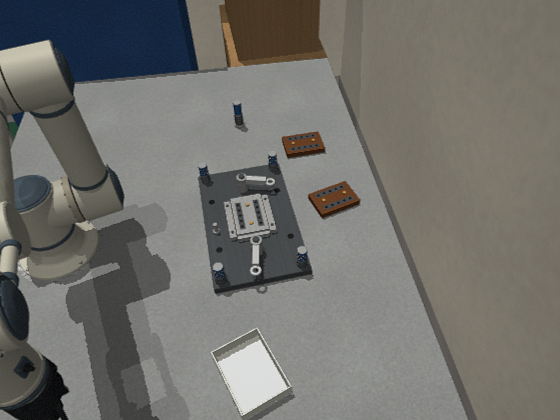

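The top view shows the die at (257,270), with the left arm hub at (257,222) and its eye at (224,231). The right arm hub is at (250,319) and its eye at (254,352). Three things could be taken for the insert: the steel block in the die pocket at (255,270), and two rust-coloured blocks at (175,155) and (157,255). I choose the steel one with brass buttons in the pocket and will check it in a close crop.

Run:
```python
from h import *
im=cv2.imread("pics/top0.png")
cr=cv2.resize(im[195:315,180:365],None,fx=4,fy=4,interpolation=cv2.INTER_CUBIC)
cv2.imwrite("pics/crop0.png",cr)
hsv=cv2.cvtColor(im,cv2.COLOR_BGR2HSV)
m=cv2.inRange(hsv,(10,90,100),(35,255,255));m[:195]=0;m[315:]=0;m[:,:230]=0;m[:,310:]=0
n,_,st,ce=cv2.connectedComponentsWithStats(m)
for i in range(1,n): print("brass",st[i][4],ce[i][::-1],w("top",ce[i][::-1],.05))
m=cv2.inRange(hsv,(0,0,165),(180,50,255));m[:195]=0;m[315:]=0;m[:,:180]=0;m[:,365:]=0
n,_,st,ce=cv2.connectedComponentsWithStats(m)
for i in range(1,n):
  if st[i][4]>15: print("white",st[i],ce[i][::-1],w("top",ce[i][::-1],.076))
```

```text
brass 9 [253. 284.] [ 0.54381626 -0.03582815  0.05      ]
brass 10 [255.  256.2] [0.53862076 0.03423946 0.05      ]
white [220 220  15  32 164] [237.00609756 226.37804878] [0.581599   0.10712089 0.076     ]
white [324 248  33  12 182] [252.46703297 339.12637363] [ 0.54399115 -0.17209238  0.076     ]
white [241 255   3  18  32] [263.21875 242.25   ] [0.51702094 0.06682681 0.076     ]
white [247 254   9   5  18] [256.38888889 250.88888889] [0.53382774 0.0457865  0.076     ]
white [293 257   3   7  16] [260.5625 294.    ] [ 0.52381478 -0.06053939  0.076     ]
white [246 260   7  14  47] [265.76595745 248.31914894] [0.51082002 0.05181612 0.076     ]
white [255 273  36   8 168] [276.74404762 272.79166667] [ 0.48417879 -0.00852403  0.076     ]
white [191 300   9   9  60] [303.83333333 195.03333333] [0.41852008 0.18007095 0.076     ]
```

View pics/crop0.png

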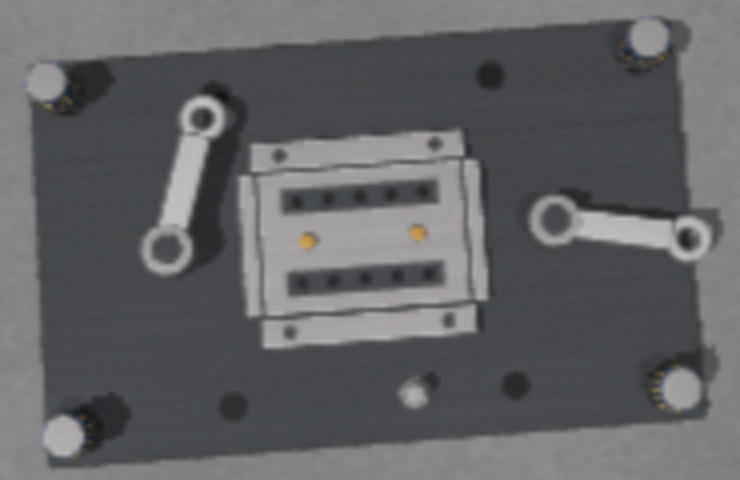

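The crop confirms it: the grey steel insert has brass buttons at crop (308,241) and (417,233). The hubs have bolt heads at (166,250) and (555,220), and the eyes are at (202,118) and (688,238). The punch is at (414,393).

Run:
```python
from h import *
np.set_printoptions(precision=4,suppress=True)
f=lambda c,r:(195+(r+.5)/4-.5,180+(c+.5)/4-.5)
P={k:w("top",f(c,r),z)[:2] for k,(c,r,z) in dict(LH=(166,250,.08),RH=(555,220,.08),LE=(202,118,.066),RE=(688,238,.066),LB=(308,241,.05),RB=(417,233,.05),p1=(48,82,.089),p2=(649,38,.089),p3=(64,436,.089),p4=(681,388,.089)).items()}
for k in P: print(k,P[k])
n=lambda a,b:np.linalg.norm(P[a]-P[b])
print(n("LH","RH"),n("LB","RB"),n("LH","LB"),n("RH","RB"),n("LH","LE"),n("RH","RE"),n("p1","p2"),n("p1","p3"))
src=np.array([[108,187],[108,-187],[-108,187],[-108,-187],[0,120],[0,-120],[0,35],[0,-35]])/1000.
dst=np.array([P[k] for k in("p1","p2","p3","p4","LH","RH","LB","RB")])
a=src-src.mean(0);b=dst-dst.mean(0);U,_,V=np.linalg.svd(a.T@b);R=V.T@U.T
print("R",R,"die",dst.mean(0)-R@src.mean(0));t=dst.mean(0)-R@src.mean(0)
print("res mm",1000*(dst-(src@R.T+t)))
for h,e in(("LH","LE"),("RH","RE")):
    v=R.T@(P[e]-P[h]);print(h,"eye dir in die deg",np.degrees(np.arctan2(v[1],v[0])))
```

```text
LH [0.5317 0.1186]
RH [ 0.5506 -0.1205]
LE [0.6149 0.0996]
RE [ 0.5405 -0.2043]
LB [0.5389 0.0332]
RB [ 0.5441 -0.0355]
p1 [0.6343 0.1923]
p2 [ 0.6629 -0.179 ]
p3 [0.4196 0.1763]
p4 [ 0.4488 -0.1954]
0.23985753443906188 0.06887967102050396 0.0856997882041116 0.08528034295369043 0.08539879913778485 0.08440696899309398 0.37235621241428585 0.21529316827538897
R [[ 0.997  -0.0772]
 [ 0.0772  0.997 ]] die [ 0.5414 -0.0013]
res mm [[-0.2866 -1.2464]
 [-0.5787  0.3797]
 [ 0.3683 -0.5351]
 [ 0.6569  0.6569]
 [-0.4557  0.1869]
 [-0.0096  0.3648]
 [ 0.2581 -0.4572]
 [ 0.0475  0.6503]]
LH eye dir in die deg -17.281064810267928
RH eye dir in die deg -101.31345129373432
```

```bash
cat >> h.py <<'E'
t=np.array([.5414,-.0013]);YD=4.43
def u(a): a=np.radians(a);return np.array([np.cos(a),np.sin(a)])
def dw(x,y): return t+x*u(YD)+y*u(YD+90)
PIV={"L":dw(0,.12),"R":dw(0,-.12)}
def tip(arm,th,d,r=.05,flip=0):  # th: bar die angle, d: offset on ccw side (m)
    a=th+YD;return np.r_[PIV[arm]+r*u(a)+d*u(a+90), a+90+flip]
def rel(x,y,z,yaw):  # cm, rad from present pose
    s=env.state();R=np.array(s["orientation"]);p=R.T@(np.array([x,y,z])-s["position"])*100
    y0=np.degrees(np.arctan2(R[1,0],R[0,0]));dy=(yaw-y0+180)%360-180
    return f"tx {p[0]:.2f} ty {p[1]:.2f} tz {p[2]:.2f} az {-np.radians(dy):.3f}"
def show(arm,ths,d,z=.24,r=.05,flip=0):
    s=env.state();print(s["time"],np.round(s["position"],4),np.round(s["force"],1))
    for th in ths:
        x,y,yaw=tip(arm,th,d,r,flip);print(th,rel(x,y,z,yaw))
E
python3 -c "
from h import *
show('R',[-101.3],.035,z=.36,flip=180)"
```

```text
1.2 [ 0.2056 -0.5637  0.4047] [-0.1 -0.   0. ]
-101.3 tx 48.45 ty -23.72 tz 4.47 az -2.672
```

```bash
python3 -m inch '[{"tx":5,"ty":-2.4,"tz":0.4,"az":-0.14,"fingers":0},{"tx":9,"ty":-4.4,"tz":0.8,"az":-0.28,"fingers":0},{"tx":13,"ty":-6.4,"tz":1.2,"az":-0.42,"fingers":0},{"tx":17,"ty":-8.3,"tz":1.6,"az":-0.56,"fingers":0},{"tx":21,"ty":-10.3,"tz":2,"az":-0.7,"fingers":0},{"tx":25,"ty":-12.2,"tz":2.4,"az":-0.84,"fingers":0},{"tx":29,"ty":-14.2,"tz":2.8,"az":-0.98,"fingers":0},{"tx":32,"ty":-15.7,"tz":3.1,"az":-1.12,"fingers":0}]'
python3 -c "
from h import *
show('R',[-101.3],.035,z=.36,flip=180)"
```

```text
1.2 [ 0.2056 -0.5637  0.4047] [-0.1 -0.   0. ]
-101.3 tx 48.45 ty -23.72 tz 4.47 az -2.672validation failed for argument at $[0]...
```

```bash
python3 -m inch '[{"tx":5,"ty":-2.4,"tz":0.4,"ax":0,"ay":0,"az":-0.14,"fingers":0},{"tx":9,"ty":-4.4,"tz":0.8,"ax":0,"ay":0,"az":-0.28,"fingers":0},{"tx":13,"ty":-6.4,"tz":1.2,"ax":0,"ay":0,"az":-0.42,"fingers":0},{"tx":17,"ty":-8.3,"tz":1.6,"ax":0,"ay":0,"az":-0.56,"fingers":0},{"tx":21,"ty":-10.3,"tz":2,"ax":0,"ay":0,"az":-0.7,"fingers":0},{"tx":25,"ty":-12.2,"tz":2.4,"ax":0,"ay":0,"az":-0.84,"fingers":0},{"tx":29,"ty":-14.2,"tz":2.8,"ax":0,"ay":0,"az":-0.98,"fingers":0},{"tx":32,"ty":-15.7,"tz":3.1,"ax":0,"ay":0,"az":-1.12,"fingers":0}]'
python3 -c "
from h import *
show('R',[-101.3],.035,z=.36,flip=180)"
```

```text
time: 2.0
position: [0.4538, -0.3044, 0.3736]
orientation: [[0.094, 0.996, 0.0], [0.996, -0.094, 0.0], [0.0, 0.0, -1.0]]
force: [0.0, -0.9, 0.1]
gripper_width: -0.0001
grip_force: 0.0
2.0 [ 0.4538 -0.3044  0.3736] [ 0.  -0.9  0.1]
-101.3 tx 14.08 ty 11.29 tz 1.37 az -1.545
```

```bash
python3 -m inch '[{"tx":2,"ty":1.6,"tz":0,"ax":0,"ay":0,"az":-0.14,"fingers":0},{"tx":4,"ty":3.2,"tz":0,"ax":0,"ay":0,"az":-0.28,"fingers":0},{"tx":6,"ty":4.8,"tz":0.5,"ax":0,"ay":0,"az":-0.42,"fingers":0},{"tx":8,"ty":6.4,"tz":0.5,"ax":0,"ay":0,"az":-0.56,"fingers":0},{"tx":10,"ty":8,"tz":1,"ax":0,"ay":0,"az":-0.7,"fingers":0},{"tx":12,"ty":9.6,"tz":1,"ax":0,"ay":0,"az":-0.84,"fingers":0},{"tx":13,"ty":10.4,"tz":1,"ax":0,"ay":0,"az":-0.98,"fingers":0},{"tx":13.5,"ty":10.8,"tz":1,"ax":0,"ay":0,"az":-1.12,"fingers":0}]' >/dev/null
python3 -c "
from h import *
show('R',[-101.3],.035,z=.36,flip=180)"
```

```text
2.8 [ 0.5743 -0.1819  0.3634] [-0.1 -0.1 -0.2]
-101.3 tx -0.07 ty 0.87 tz 0.34 az -0.425
```

```bash
python3 -m inch '[{"tx":0,"ty":0.3,"tz":0,"ax":0,"ay":0,"az":-0.14,"fingers":0},{"tx":0,"ty":0.6,"tz":0,"ax":0,"ay":0,"az":-0.28,"fingers":0},{"tx":0,"ty":0.8,"tz":0.3,"ax":0,"ay":0,"az":-0.42,"fingers":0},{"tx":0,"ty":0.8,"tz":0.3,"ax":0,"ay":0,"az":-0.42,"fingers":0},{"tx":0,"ty":0.8,"tz":0.3,"ax":0,"ay":0,"az":-0.42,"fingers":0}]' >/dev/null
python3 - <<'E'
from h import *
show('R',[-101.3],.035,z=.24,flip=180)
im,d=viewer.snapshot("side");s=env.state();p=s["position"]
# tip estimate
print(pix("side",[p[0],p[1],p[2]-.173]),pix("side",[p[0],p[1],p[2]-.186]))
cv2.imwrite("pics/s1.png",cv2.resize(im[120:320,150:370],None,fx=3,fy=3))
E
```

```text
3.3 [ 0.5777 -0.1763  0.3606] [ 0.9 -0.6  0.2]
-101.3 tx -0.16 ty 0.17 tz 12.06 az -0.016
[np.float64(228.47214658796258), np.float64(265.96327847267804)] [np.float64(231.84035145887592), np.float64(266.2445957835671)]
```

View pics/s1.png

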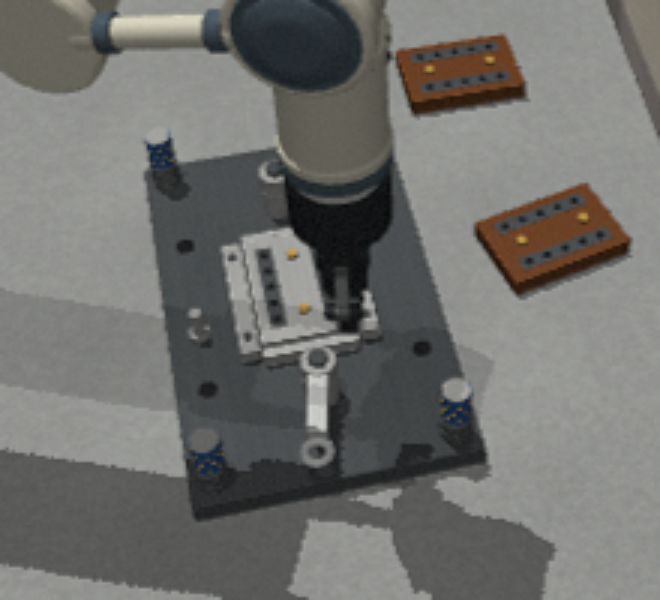

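The tip ends at about crop (350,332), which fits the 173 mm length. It stands on the far (+x) side of the right arm with clearance, so I descend.

```bash
python3 -m inch '[{"tx":-0.1,"ty":0.2,"tz":3,"ax":0,"ay":0,"az":0,"fingers":0},{"tx":-0.1,"ty":0.2,"tz":6,"ax":0,"ay":0,"az":0,"fingers":0},{"tx":-0.1,"ty":0.2,"tz":9,"ax":0,"ay":0,"az":0,"fingers":0},{"tx":-0.1,"ty":0.2,"tz":11,"ax":0,"ay":0,"az":0,"fingers":0},{"tx":-0.1,"ty":0.2,"tz":12,"ax":0,"ay":0,"az":0,"fingers":0},{"tx":-0.1,"ty":0.2,"tz":12.2,"ax":0,"ay":0,"az":0,"fingers":0},{"tx":-0.1,"ty":0.2,"tz":12.2,"ax":0,"ay":0,"az":0,"fingers":0}]' | grep -E "force|pos"
python3 -c "
from h import *
show('R',[-101.3],.022,z=.238,flip=180)
show('R',[-101.3-4*i for i in range(1,9)],.020,z=.238,flip=180)"
```

```text
position: [0.5792, -0.1746, 0.2396]
force: [1.1, 0.5, 0.2]
grip_force: 0.0
4.05 [ 0.5792 -0.1746  0.2396] [1.1 0.5 0.2]
-101.3 tx 1.27 ty -0.03 tz 0.16 az -0.013
4.05 [ 0.5792 -0.1746  0.2396] [1.1 0.5 0.2]
-105.3 tx 1.82 ty -0.16 tz 0.16 az 0.057
-109.3 tx 2.18 ty -0.27 tz 0.16 az 0.127
-113.3 tx 2.55 ty -0.35 tz 0.16 az 0.197
-117.3 tx 2.92 ty -0.41 tz 0.16 az 0.266
-121.3 tx 3.30 ty -0.44 tz 0.16 az 0.336
-125.3 tx 3.67 ty -0.44 tz 0.16 az 0.406
-129.3 tx 4.05 ty -0.42 tz 0.16 az 0.476
-133.3 tx 4.42 ty -0.37 tz 0.16 az 0.546
```

Approach gently first, then start the sweep.

```bash
python3 -m inch '[{"tx":0.5,"ty":0,"tz":0.1,"ax":0,"ay":0,"az":0,"fingers":0},{"tx":0.9,"ty":0,"tz":0.1,"ax":0,"ay":0,"az":0,"fingers":0},{"tx":1.2,"ty":0,"tz":0.1,"ax":0,"ay":0,"az":0,"fingers":0},{"tx":1.5,"ty":-0.1,"tz":0.1,"ax":0,"ay":0,"az":0.02,"fingers":0},{"tx":1.8,"ty":-0.16,"tz":0.1,"ax":0,"ay":0,"az":0.06,"fingers":0},{"tx":2.0,"ty":-0.2,"tz":0.1,"ax":0,"ay":0,"az":0.09,"fingers":0},{"tx":2.2,"ty":-0.27,"tz":0.1,"ax":0,"ay":0,"az":0.13,"fingers":0},{"tx":2.2,"ty":-0.27,"tz":0.1,"ax":0,"ay":0,"az":0.13,"fingers":0}]' | grep -E "force|pos"
python3 -c "
from h import *
show('R',[-109.3-4.5*i for i in range(0,9)],.020,z=.238,flip=180)
viewer.snapshot('side')
for r in viewer.mark_of('side','right_eye'): print(r['confidence'],w('side',r['centre'],.062),tip('R',-109.3,0,.085))"
```

```text
position: [0.5568, -0.1744, 0.2383]
force: [1.8, -0.3, 1.8]
grip_force: 1.0
4.85 [ 0.5568 -0.1744  0.2383] [ 1.8 -0.3  1.8]
-109.3 tx -0.04 ty 0.01 tz 0.03 az -0.003
-113.8 tx 0.36 ty -0.13 tz 0.03 az 0.075
-118.3 tx 0.77 ty -0.24 tz 0.03 az 0.154
-122.8 tx 1.18 ty -0.32 tz 0.03 az 0.232
-127.3 tx 1.61 ty -0.37 tz 0.03 az 0.311
-131.8 tx 2.03 ty -0.38 tz 0.02 az 0.389
-136.3 tx 2.45 ty -0.36 tz 0.02 az 0.468
-140.8 tx 2.87 ty -0.31 tz 0.02 az 0.546
-145.3 tx 3.28 ty -0.22 tz 0.02 az 0.625
0.64 [ 0.52458808 -0.19579246  0.062     ] [  0.52885565  -0.20309489 -14.87      ]
```

```bash
python3 -m inch '[{"tx":0.36,"ty":-0.13,"tz":0,"ax":0,"ay":0,"az":0.075,"fingers":0},{"tx":0.77,"ty":-0.24,"tz":0,"ax":0,"ay":0,"az":0.154,"fingers":0},{"tx":1.18,"ty":-0.32,"tz":0,"ax":0,"ay":0,"az":0.232,"fingers":0},{"tx":1.61,"ty":-0.37,"tz":0,"ax":0,"ay":0,"az":0.311,"fingers":0},{"tx":2.03,"ty":-0.38,"tz":0,"ax":0,"ay":0,"az":0.389,"fingers":0},{"tx":2.45,"ty":-0.36,"tz":0,"ax":0,"ay":0,"az":0.468,"fingers":0},{"tx":2.87,"ty":-0.31,"tz":0,"ax":0,"ay":0,"az":0.546,"fingers":0},{"tx":3.28,"ty":-0.22,"tz":0,"ax":0,"ay":0,"az":0.625,"fingers":0}]' | grep -E "force|pos"
python3 -c "
from h import *
show('R',[-145.3-4.5*i for i in range(0,9)],.020,z=.238,flip=180)"
```

```text
position: [0.5246, -0.1683, 0.2382]
force: [2.4, -2.1, 1.0]
grip_force: 1.7
5.75 [ 0.5246 -0.1683  0.2382] [ 2.4 -2.1  1. ]
-145.3 tx 0.03 ty 0.01 tz 0.02 az -0.002
-149.8 tx 0.42 ty -0.13 tz 0.02 az 0.077
-154.3 tx 0.83 ty -0.24 tz 0.01 az 0.155
-158.8 tx 1.25 ty -0.32 tz 0.01 az 0.234
-163.3 tx 1.67 ty -0.36 tz 0.01 az 0.312
-167.8 tx 2.09 ty -0.38 tz 0.01 az 0.391
-172.3 tx 2.51 ty -0.36 tz 0.01 az 0.469
-176.8 tx 2.93 ty -0.30 tz 0.01 az 0.548
-181.3 tx 3.35 ty -0.21 tz 0.01 az 0.626
```

```bash
python3 -m inch '[{"tx":0.4,"ty":-0.13,"tz":0,"ax":0,"ay":0,"az":0.077,"fingers":0},{"tx":0.81,"ty":-0.24,"tz":0,"ax":0,"ay":0,"az":0.155,"fingers":0},{"tx":1.23,"ty":-0.32,"tz":0,"ax":0,"ay":0,"az":0.234,"fingers":0},{"tx":1.65,"ty":-0.37,"tz":0,"ax":0,"ay":0,"az":0.312,"fingers":0},{"tx":2.07,"ty":-0.38,"tz":0,"ax":0,"ay":0,"az":0.391,"fingers":0},{"tx":2.49,"ty":-0.36,"tz":0,"ax":0,"ay":0,"az":0.469,"fingers":0},{"tx":2.91,"ty":-0.3,"tz":0,"ax":0,"ay":0,"az":0.548,"fingers":0},{"tx":3.33,"ty":-0.21,"tz":0,"ax":0,"ay":0,"az":0.626,"fingers":0}]' | grep -E "force|pos"
python3 -c "
from h import *
show('R',[-181.3-4.5*i for i in range(0,9)],.020,z=.238,flip=180)"
```

```text
position: [0.5017, -0.1439, 0.2382]
force: [1.4, -3.7, 1.6]
grip_force: 1.8
6.55 [ 0.5017 -0.1439  0.2382] [ 1.4 -3.7  1.6]
-181.3 tx 0.02 ty 0.01 tz 0.02 az 0.000
-185.8 tx 0.42 ty -0.13 tz 0.01 az 0.079
-190.3 tx 0.83 ty -0.24 tz 0.01 az 0.157
-194.8 tx 1.24 ty -0.32 tz 0.01 az 0.236
-199.3 tx 1.67 ty -0.36 tz 0.01 az 0.314
-203.8 tx 2.09 ty -0.37 tz 0.01 az 0.393
-208.3 tx 2.51 ty -0.35 tz 0.01 az 0.471
-212.8 tx 2.93 ty -0.30 tz 0.01 az 0.550
-217.3 tx 3.34 ty -0.21 tz 0.01 az 0.628
```

```bash
python3 -m inch '[{"tx":0.4,"ty":-0.13,"tz":0,"ax":0,"ay":0,"az":0.077,"fingers":0},{"tx":0.81,"ty":-0.24,"tz":0,"ax":0,"ay":0,"az":0.155,"fingers":0},{"tx":1.23,"ty":-0.32,"tz":0,"ax":0,"ay":0,"az":0.234,"fingers":0},{"tx":1.65,"ty":-0.37,"tz":0,"ax":0,"ay":0,"az":0.312,"fingers":0},{"tx":2.07,"ty":-0.38,"tz":0,"ax":0,"ay":0,"az":0.391,"fingers":0},{"tx":2.49,"ty":-0.36,"tz":0,"ax":0,"ay":0,"az":0.469,"fingers":0},{"tx":2.91,"ty":-0.3,"tz":0,"ax":0,"ay":0,"az":0.548,"fingers":0},{"tx":3.33,"ty":-0.21,"tz":0,"ax":0,"ay":0,"az":0.626,"fingers":0}]' | grep -E "force|pos"
python3 -c "
from h import *
show('R',[-217.3-4.5*i for i in range(0,9)],.020,z=.238,flip=180)"
```

```text
position: [0.4976, -0.1107, 0.238]
force: [-1.0, -4.5, 1.8]
grip_force: 1.7
7.35 [ 0.4976 -0.1107  0.238 ] [-1.  -4.5  1.8]
-217.3 tx 0.02 ty 0.01 tz 0.00 az 0.002
-221.8 tx 0.42 ty -0.13 tz 0.00 az 0.081
-226.3 tx 0.83 ty -0.24 tz -0.00 az 0.159
-230.8 tx 1.25 ty -0.31 tz -0.00 az 0.238
-235.3 tx 1.67 ty -0.36 tz -0.00 az 0.317
-239.8 tx 2.09 ty -0.37 tz -0.00 az 0.395
-244.3 tx 2.51 ty -0.34 tz -0.00 az 0.474
-248.8 tx 2.93 ty -0.29 tz -0.00 az 0.552
-253.3 tx 3.35 ty -0.20 tz -0.01 az 0.631
```

```bash
python3 -m inch '[{"tx":0.4,"ty":-0.13,"tz":0,"ax":0,"ay":0,"az":0.077,"fingers":0},{"tx":0.81,"ty":-0.24,"tz":0,"ax":0,"ay":0,"az":0.155,"fingers":0},{"tx":1.23,"ty":-0.32,"tz":0,"ax":0,"ay":0,"az":0.234,"fingers":0},{"tx":1.65,"ty":-0.37,"tz":0,"ax":0,"ay":0,"az":0.312,"fingers":0},{"tx":2.07,"ty":-0.38,"tz":0,"ax":0,"ay":0,"az":0.391,"fingers":0},{"tx":2.49,"ty":-0.36,"tz":0,"ax":0,"ay":0,"az":0.469,"fingers":0},{"tx":2.91,"ty":-0.3,"tz":0,"ax":0,"ay":0,"az":0.548,"fingers":0},{"tx":3.33,"ty":-0.21,"tz":0,"ax":0,"ay":0,"az":0.626,"fingers":0}]' | grep -E "force|pos"
python3 -c "
from h import *
show('R',[-253.3-3*i for i in range(0,6)],.020,z=.238,flip=180)"
```

```text
position: [0.5135, -0.0814, 0.2375]
force: [-1.8, -3.0, 1.5]
grip_force: 1.7
8.15 [ 0.5135 -0.0814  0.2375] [-1.8 -3.   1.5]
-253.3 tx 0.04 ty 0.03 tz -0.05 az 0.005
-256.3 tx 0.30 ty -0.07 tz -0.05 az 0.057
-259.3 tx 0.57 ty -0.15 tz -0.05 az 0.110
-262.3 tx 0.85 ty -0.22 tz -0.05 az 0.162
-265.3 tx 1.12 ty -0.27 tz -0.05 az 0.214
-268.3 tx 1.40 ty -0.31 tz -0.05 az 0.267
```

```bash
python3 -m inch '[{"tx":0.3,"ty":-0.08,"tz":0,"ax":0,"ay":0,"az":0.055,"fingers":0},{"tx":0.57,"ty":-0.16,"tz":0,"ax":0,"ay":0,"az":0.107,"fingers":0},{"tx":0.85,"ty":-0.23,"tz":0,"ax":0,"ay":0,"az":0.16,"fingers":0},{"tx":1.05,"ty":-0.26,"tz":0,"ax":0,"ay":0,"az":0.2,"fingers":0},{"tx":1.05,"ty":-0.26,"tz":0,"ax":0,"ay":0,"az":0.2,"fingers":0}]' | grep -E "force|pos"
python3 - <<'E'
from h import *
show('R',[-264.3,-270],.020,z=.238,flip=180)
im,d=viewer.snapshot("side")
for n in("right_eye","right_button","left_button"):
  for r in viewer.mark_of("side",n)[:3]:print(n,r["confidence"],np.round(r["centre"],1),w("side",r["centre"],.062 if "eye" in n else .05))
print(dw(0,-.035),pix("side",[*dw(0,-.035),.062]))
cv2.imwrite("pics/s2.png",cv2.resize(im[150:300,190:320],None,fx=4,fy=4,interpolation=cv2.INTER_CUBIC))
E
```

```text
position: [0.5224, -0.0748, 0.2374]
force: [-3.0, -0.9, 2.1]
grip_force: 1.5
8.65 [ 0.5224 -0.0748  0.2374] [-3.  -0.9  2.1]
-264.3 tx -0.03 ty 0.04 tz -0.06 az 0.000
-270 tx 0.48 ty -0.13 tz -0.06 az 0.100
right_eye 0.78 [218.6 248.4] [ 0.53888154 -0.03440363  0.062     ]
right_button 0.84 [220.2 252.9] [ 0.55077069 -0.03222786  0.05      ]
right_button 0.61 [199.2 322.7] [0.75926061 0.01341498 0.05      ]
right_button 0.61 [144.2 293.2] [0.71269083 0.26563931 0.05      ]
left_button 0.85 [140.5 310.5] [0.77162412 0.27418608 0.05      ]
left_button 0.84 [205.7 244.5] [0.53220542 0.02550335 0.05      ]
[ 0.54410344 -0.03619544] [np.float64(218.8564147614773), np.float64(250.33366763955647)]
```

View pics/s2.png

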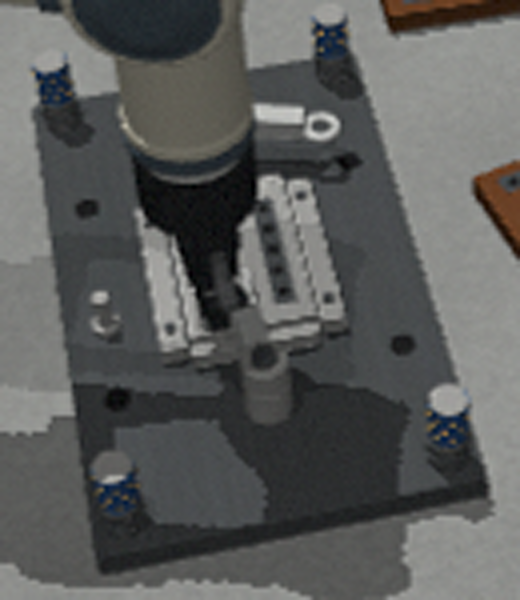

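The gripper hides most of the right eye; the bar is near its goal and the finger at crop (225,295) is on its left. I push a little further, then back off to measure.

```bash
python3 -m inch '[{"tx":0.12,"ty":-0.03,"tz":0,"ax":0,"ay":0,"az":0.025,"fingers":0},{"tx":0.22,"ty":-0.07,"tz":0,"ax":0,"ay":0,"az":0.045,"fingers":0},{"tx":0.22,"ty":-0.07,"tz":0,"ax":0,"ay":0,"az":0.045,"fingers":0},{"tx":-0.5,"ty":0,"tz":0,"ax":0,"ay":0,"az":0.045,"fingers":0},{"tx":-2,"ty":0,"tz":0,"ax":0,"ay":0,"az":0.045,"fingers":0},{"tx":-3,"ty":0,"tz":-4,"ax":0,"ay":0,"az":0.045,"fingers":0},{"tx":-5,"ty":0,"tz":-8,"ax":0,"ay":0,"az":0.045,"fingers":0},{"tx":-9,"ty":0,"tz":-11,"ax":0,"ay":0,"az":0.045,"fingers":0}]' | grep -E "force|pos"
python3 - <<'E'
from h import *
show('L',[-17.3],.036,z=.36)
for c in("side","top"):
  im,d=viewer.snapshot(c);cv2.imwrite(f"pics/{c}3.png",im)
  for n in("right_eye","right_arm","right_button"):
   for r in viewer.mark_of(c,n)[:2]:print(c,n,round(r["confidence"],2),np.round(r["centre"],1),w(c,r["centre"],dict(right_eye=.062,right_arm=.056,right_button=.05)[n]))
  print(dw(0,-.035),pix(c,[*dw(0,-.035),.062]))
im=cv2.imread("pics/top3.png");a=cv2.resize(im[225:285,240:340],None,fx=4,fy=4,interpolation=cv2.INTER_CUBIC)
im=cv2.imread("pics/side3.png");b=cv2.resize(im[180:280,200:300],None,fx=4,fy=4,interpolation=cv2.INTER_CUBIC)
o=np.zeros((400,800,3),np.uint8);o[:240,:400]=a;o[:,400:]=b;cv2.imwrite("pics/both3.png",o)
E
```

```text
position: [0.4342, -0.0906, 0.3501]
force: [0.4, -0.3, 0.4]
grip_force: 0.0
9.65 [ 0.4342 -0.0906  0.3501] [ 0.4 -0.3  0.4]
-17.3 tx 18.43 ty -21.02 tz -0.95 az -1.213
side right_eye 0.88 [220.3 250.4] [ 0.54378892 -0.04138475  0.062     ]
side right_arm 0.6 [243.5 259. ] [ 0.558813   -0.11982995  0.056     ]
side right_button 0.89 [220.8 252. ] [ 0.54806341 -0.03398096  0.05      ]
side right_button 0.76 [196.9 320.3] [0.75416229 0.02341156 0.05      ]
[ 0.54410344 -0.03619544] [np.float64(218.8564147614773), np.float64(250.33366763955647)]
top right_eye 0.63 [255.4 280.9] [ 0.53714513 -0.02811175  0.062     ]
top right_arm 0.59 [250.9 317.2] [ 0.5489427  -0.11926563  0.056     ]
top right_button 0.91 [170.4 257.1] [0.75668269 0.034304   0.05      ]
top right_button 0.65 [252.6 284.5] [ 0.54482672 -0.03708703  0.05      ]
[ 0.54410344 -0.03619544] [np.float64(252.61548373423204), np.float64(284.1458055318271)]
```

View pics/both3.png

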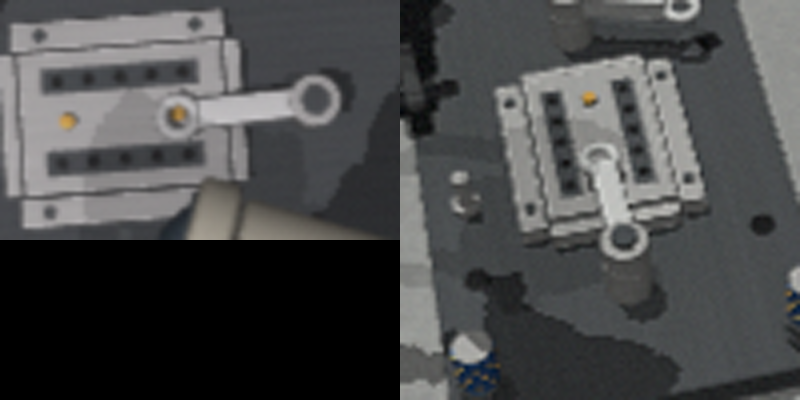

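The top crop (left half) shows the right eye ring at (178,116) around the button at (179,113), so it is about 2.5 mm short, well inside tolerance. Now the left arm.

```bash
python3 -m inch '[{"tx":2,"ty":-2.3,"tz":-0.5,"ax":0,"ay":0,"az":-0.14,"fingers":0},{"tx":4.3,"ty":-5,"tz":-1,"ax":0,"ay":0,"az":-0.28,"fingers":0},{"tx":7,"ty":-8,"tz":-1,"ax":0,"ay":0,"az":-0.42,"fingers":0},{"tx":9.6,"ty":-11,"tz":-1,"ax":0,"ay":0,"az":-0.56,"fingers":0},{"tx":12.3,"ty":-14,"tz":-1,"ax":0,"ay":0,"az":-0.7,"fingers":0},{"tx":15,"ty":-17,"tz":-1,"ax":0,"ay":0,"az":-0.84,"fingers":0},{"tx":17,"ty":-19.4,"tz":-1,"ax":0,"ay":0,"az":-0.98,"fingers":0},{"tx":18.4,"ty":-21,"tz":-1,"ax":0,"ay":0,"az":-1.12,"fingers":0}]' | grep -E "force|pos"
python3 -c "
from h import *
show('L',[-17.3],.036,z=.36)"
```

```text
position: [0.5903, 0.1443, 0.3548]
force: [0.1, -0.3, -0.1]
grip_force: 0.0
10.85 [0.5903 0.1443 0.3548] [ 0.1 -0.3 -0.1]
-17.3 tx -0.24 ty -0.07 tz -0.52 az -0.086
```

```bash
python3 -m inch '[{"tx":-0.2,"ty":0,"tz":0,"ax":0,"ay":0,"az":-0.086,"fingers":0},{"tx":-0.2,"ty":0,"tz":3,"ax":0,"ay":0,"az":-0.086,"fingers":0},{"tx":-0.2,"ty":0,"tz":6,"ax":0,"ay":0,"az":-0.086,"fingers":0},{"tx":-0.2,"ty":0,"tz":9,"ax":0,"ay":0,"az":-0.086,"fingers":0},{"tx":-0.2,"ty":0,"tz":11,"ax":0,"ay":0,"az":-0.086,"fingers":0},{"tx":-0.2,"ty":0,"tz":11.7,"ax":0,"ay":0,"az":-0.086,"fingers":0},{"tx":-0.2,"ty":0,"tz":11.7,"ax":0,"ay":0,"az":-0.086,"fingers":0}]' | grep -E "force|pos"
python3 -c "
from h import *
show('L',[-17.3],.022,z=.238)
show('L',[-17.3-3.5*i for i in range(0,5)],.020,z=.238)"
```

```text
position: [0.5882, 0.1401, 0.2381]
force: [-0.1, 1.3, 0.1]
grip_force: 0.0
11.55 [0.5882 0.1401 0.2381] [-0.1  1.3  0.1]
-17.3 tx -1.17 ty 0.03 tz 0.01 az -0.008
11.55 [0.5882 0.1401 0.2381] [-0.1  1.3  0.1]
-17.3 tx -1.37 ty 0.03 tz 0.01 az -0.008
-20.8 tx -1.67 ty 0.15 tz 0.01 az 0.053
-24.3 tx -1.99 ty 0.24 tz 0.01 az 0.114
-27.8 tx -2.31 ty 0.32 tz 0.01 az 0.175
-31.3 tx -2.63 ty 0.38 tz 0.01 az 0.236
```

```bash
python3 -m inch '[{"tx":-0.4,"ty":0,"tz":0,"ax":0,"ay":0,"az":0,"fingers":0},{"tx":-0.8,"ty":0,"tz":0,"ax":0,"ay":0,"az":0,"fingers":0},{"tx":-1.1,"ty":0,"tz":0,"ax":0,"ay":0,"az":0,"fingers":0},{"tx":-1.37,"ty":0.03,"tz":0,"ax":0,"ay":0,"az":0,"fingers":0},{"tx":-1.67,"ty":0.15,"tz":0,"ax":0,"ay":0,"az":0.053,"fingers":0},{"tx":-1.99,"ty":0.24,"tz":0,"ax":0,"ay":0,"az":0.114,"fingers":0},{"tx":-2.31,"ty":0.32,"tz":0,"ax":0,"ay":0,"az":0.175,"fingers":0},{"tx":-2.63,"ty":0.38,"tz":0,"ax":0,"ay":0,"az":0.236,"fingers":0}]' | grep -E "force|pos"
python3 -c "
from h import *
show('L',[-31.3-4.5*i for i in range(0,9)],.020,z=.238)"
```

```text
position: [0.5862, 0.1137, 0.2418]
force: [0.2, 3.6, 0.8]
grip_force: 1.6
12.35 [0.5862 0.1137 0.2418] [0.2 3.6 0.8]
-31.3 tx -0.03 ty -0.03 tz 0.38 az -0.002
-35.8 tx -0.43 ty 0.11 tz 0.38 az 0.076
-40.3 tx -0.84 ty 0.22 tz 0.38 az 0.155
-44.8 tx -1.26 ty 0.30 tz 0.38 az 0.234
-49.3 tx -1.68 ty 0.34 tz 0.37 az 0.312
-53.8 tx -2.10 ty 0.36 tz 0.37 az 0.391
-58.3 tx -2.52 ty 0.34 tz 0.37 az 0.469
-62.8 tx -2.94 ty 0.28 tz 0.37 az 0.548
-67.3 tx -3.36 ty 0.20 tz 0.37 az 0.626
```

```bash
python3 -m inch '[{"tx":-0.43,"ty":0.12,"tz":0.1,"ax":0,"ay":0,"az":0.077,"fingers":0},{"tx":-0.84,"ty":0.23,"tz":0.2,"ax":0,"ay":0,"az":0.155,"fingers":0},{"tx":-1.26,"ty":0.31,"tz":0.2,"ax":0,"ay":0,"az":0.234,"fingers":0},{"tx":-1.68,"ty":0.36,"tz":0.2,"ax":0,"ay":0,"az":0.312,"fingers":0},{"tx":-2.1,"ty":0.37,"tz":0.2,"ax":0,"ay":0,"az":0.391,"fingers":0},{"tx":-2.52,"ty":0.35,"tz":0.2,"ax":0,"ay":0,"az":0.469,"fingers":0},{"tx":-2.94,"ty":0.3,"tz":0.2,"ax":0,"ay":0,"az":0.548,"fingers":0},{"tx":-3.36,"ty":0.21,"tz":0.2,"ax":0,"ay":0,"az":0.626,"fingers":0}]' | grep -E "force|pos|orient"
python3 -c "
from h import *
show('L',[-67.3-4*i for i in range(0,7)],.020,z=.238)"
```

```text
position: [0.5732, 0.0824, 0.2402]
orientation: [[0.89, 0.455, 0.004], [0.455, -0.89, 0.001], [0.004, 0.001, -1.0]]
force: [3.5, 1.5, 1.6]
grip_force: 1.7
13.15 [0.5732 0.0824 0.2402] [3.5 1.5 1.6]
-67.3 tx -0.02 ty -0.07 tz 0.22 az -0.001
-71.3 tx -0.37 ty 0.05 tz 0.22 az 0.069
-75.3 tx -0.74 ty 0.16 tz 0.22 az 0.139
-79.3 tx -1.10 ty 0.23 tz 0.21 az 0.208
-83.3 tx -1.48 ty 0.29 tz 0.21 az 0.278
-87.3 tx -1.85 ty 0.31 tz 0.21 az 0.348
-91.3 tx -2.23 ty 0.31 tz 0.21 az 0.418
```

```bash
python3 -m inch '[{"tx":-0.37,"ty":0.1,"tz":0.1,"ax":0,"ay":0,"az":0.069,"fingers":0},{"tx":-0.74,"ty":0.2,"tz":0.1,"ax":0,"ay":0,"az":0.139,"fingers":0},{"tx":-1.1,"ty":0.28,"tz":0.1,"ax":0,"ay":0,"az":0.208,"fingers":0},{"tx":-1.48,"ty":0.33,"tz":0.1,"ax":0,"ay":0,"az":0.278,"fingers":0},{"tx":-1.8,"ty":0.35,"tz":0.1,"ax":0,"ay":0,"az":0.335,"fingers":0},{"tx":-1.98,"ty":0.36,"tz":0.1,"ax":0,"ay":0,"az":0.37,"fingers":0},{"tx":-1.98,"ty":0.36,"tz":0.1,"ax":0,"ay":0,"az":0.37,"fingers":0},{"tx":-1.98,"ty":0.36,"tz":0.1,"ax":0,"ay":0,"az":0.37,"fingers":0}]' | grep -E "force|pos|orient"
python3 -c "
from h import *
show('L',[-86,-88,-90],.020,z=.238)"
```

```text
position: [0.5572, 0.07, 0.2388]
orientation: [[0.994, 0.106, 0.003], [0.106, -0.994, -0.0], [0.003, 0.0, -1.0]]
force: [3.2, -1.6, 1.4]
grip_force: 1.5
13.95 [0.5572 0.07   0.2388] [ 3.2 -1.6  1.4]
-86 tx 0.23 ty -0.16 tz 0.08 az -0.041
-88 tx 0.05 ty -0.08 tz 0.08 az -0.006
-90 tx -0.12 ty -0.02 tz 0.08 az 0.029
```

Back away in +x, up, and swing left out of view.

```bash
python3 -m inch '[{"tx":0.8,"ty":0,"tz":0,"ax":0,"ay":0,"az":0,"fingers":0},{"tx":2,"ty":0,"tz":0,"ax":0,"ay":0,"az":0,"fingers":0},{"tx":2.5,"ty":0,"tz":-4,"ax":0,"ay":0,"az":0,"fingers":0},{"tx":2.5,"ty":0,"tz":-8,"ax":0,"ay":0,"az":0,"fingers":0},{"tx":2.5,"ty":-1,"tz":-12,"ax":0,"ay":0,"az":0,"fingers":0},{"tx":1,"ty":-5,"tz":-14,"ax":0,"ay":0,"az":0,"fingers":0},{"tx":0,"ty":-9,"tz":-14,"ax":0,"ay":0,"az":0,"fingers":0},{"tx":-1,"ty":-13,"tz":-14,"ax":0,"ay":0,"az":0,"fingers":0}]' | grep -E "pos"
python3 -m inch '[{"tx":-1,"ty":-4,"tz":0,"ax":0,"ay":0,"az":0,"fingers":0},{"tx":-2,"ty":-8,"tz":0,"ax":0,"ay":0,"az":0,"fingers":0},{"tx":-3,"ty":-12,"tz":0,"ax":0,"ay":0,"az":0,"fingers":0},{"tx":-4,"ty":-15,"tz":0,"ax":0,"ay":0,"az":0,"fingers":0},{"tx":-5,"ty":-17,"tz":0,"ax":0,"ay":0,"az":0,"fingers":0},{"tx":-5,"ty":-17,"tz":0,"ax":0,"ay":0,"az":0,"fingers":0}]' | grep -E "pos"
python3 - <<'E'
from h import *
ims=[viewer.snapshot("top")[0].astype(float) for _ in range(8)]
im=np.mean(ims,0).astype(np.uint8);cv2.imwrite("pics/top4.png",im)
for n in("left_eye","right_eye"):
   for r in viewer.mark_of("top",n)[:1]:print(n,round(r["confidence"],2),w("top",r["centre"],.062))
for y in(.035,-.035):print(dw(0,y),pix("top",[*dw(0,y),.066]))
cv2.imwrite("pics/c4.png",cv2.resize(im[230:280,210:330],None,fx=6,fy=6,interpolation=cv2.INTER_CUBIC))
E
```

```text
position: [0.5327, 0.1996, 0.3784]
position: [0.464, 0.3648, 0.3766]
left_eye 0.73 [0.54323519 0.03185318 0.062     ]
right_eye 0.65 [ 0.5391498  -0.03334826  0.062     ]
[0.53869656 0.03359544] [np.float64(254.6353292575492), np.float64(256.08986607440926)]
[ 0.54410344 -0.03619544] [np.float64(252.52401436801603), np.float64(284.145779269007)]
```

View pics/c4.png

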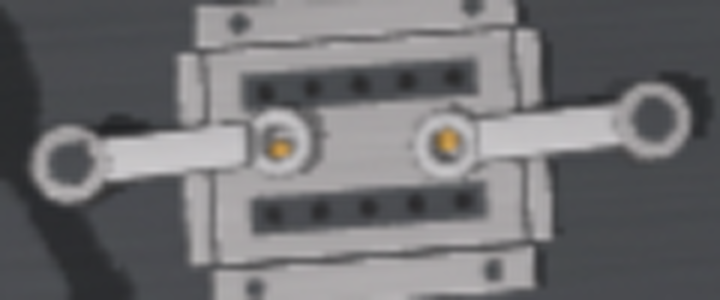

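The top crop shows the left ring at (280,141) against an ideal row of 150, about 4 mm short. The right ring at (447,145) against 138 is about 3 mm short. Both are inside 7 mm, but there is time to nudge each for margin, starting with the left.

```bash
python3 -c "
from h import *
show('L',[-88],.038,z=.36)"
```

```text
15.85 [0.4658 0.3616 0.3778] [-0.3  0.5  0.4]
-88 tx 7.89 ty 29.86 tz 1.77 az -0.007
```

```bash
python3 -m inch '[{"tx":1,"ty":3,"tz":0,"ax":0,"ay":0,"az":0,"fingers":0},{"tx":2,"ty":7,"tz":0,"ax":0,"ay":0,"az":0,"fingers":0},{"tx":3.2,"ty":11.5,"tz":0,"ax":0,"ay":0,"az":0,"fingers":0},{"tx":4.5,"ty":16,"tz":0,"ax":0,"ay":0,"az":0,"fingers":0},{"tx":5.6,"ty":20.5,"tz":0.5,"ax":0,"ay":0,"az":0,"fingers":0},{"tx":6.8,"ty":25,"tz":1,"ax":0,"ay":0,"az":0,"fingers":0},{"tx":7.5,"ty":28.5,"tz":1.5,"ax":0,"ay":0,"az":0,"fingers":0},{"tx":7.9,"ty":29.9,"tz":1.8,"ax":0,"ay":0,"az":0,"fingers":0}]' | grep -E "pos"
python3 -m inch '[{"tx":0,"ty":0,"tz":0,"ax":0,"ay":0,"az":0,"fingers":0},{"tx":0,"ty":0,"tz":0,"ax":0,"ay":0,"az":0,"fingers":0}]' | grep -E "pos"
python3 -c "
from h import *
show('L',[-88],.035,z=.24)"
```

```text
position: [0.5761, 0.0698, 0.3592]
position: [0.5754, 0.0739, 0.3598]
16.85 [0.5754 0.0739 0.3598] [0.5 0.2 1.3]
-88 tx -0.30 ty 0.11 tz 11.98 az -0.006
```

```bash
python3 -m inch '[{"tx":0,"ty":0.1,"tz":3,"ax":0,"ay":0,"az":0,"fingers":0},{"tx":0,"ty":0.1,"tz":6,"ax":0,"ay":0,"az":0,"fingers":0},{"tx":0,"ty":0.1,"tz":9,"ax":0,"ay":0,"az":0,"fingers":0},{"tx":0,"ty":0.1,"tz":11,"ax":0,"ay":0,"az":0,"fingers":0},{"tx":0,"ty":0.1,"tz":12,"ax":0,"ay":0,"az":0,"fingers":0},{"tx":0,"ty":0.1,"tz":12,"ax":0,"ay":0,"az":0,"fingers":0},{"tx":0,"ty":0.1,"tz":12,"ax":0,"ay":0,"az":0,"fingers":0}]' | grep -E "pos"
python3 -c "
from h import *
show('L',[-88,-90,-90.5,-91],.020,z=.24)"
```

```text
position: [0.5758, 0.0731, 0.2411]
17.55 [0.5758 0.0731 0.2411] [0.5 0.4 1.2]
-88 tx -1.84 ty 0.02 tz 0.11 az -0.005
-90 tx -2.01 ty 0.09 tz 0.11 az 0.030
-90.5 tx -2.05 ty 0.11 tz 0.11 az 0.038
-91 tx -2.10 ty 0.12 tz 0.11 az 0.047
```

```bash
python3 -m inch '[{"tx":-0.5,"ty":0,"tz":0.1,"ax":0,"ay":0,"az":0,"fingers":0},{"tx":-1,"ty":0,"tz":0.1,"ax":0,"ay":0,"az":0.02,"fingers":0},{"tx":-1.4,"ty":0.05,"tz":0.1,"ax":0,"ay":0,"az":0.03,"fingers":0},{"tx":-1.7,"ty":0.1,"tz":0.1,"ax":0,"ay":0,"az":0.04,"fingers":0},{"tx":-1.9,"ty":0.1,"tz":0.1,"ax":0,"ay":0,"az":0.04,"fingers":0},{"tx":-2.05,"ty":0.1,"tz":0.1,"ax":0,"ay":0,"az":0.04,"fingers":0},{"tx":-2.05,"ty":0.1,"tz":0.1,"ax":0,"ay":0,"az":0.04,"fingers":0},{"tx":-2.05,"ty":0.1,"tz":0.1,"ax":0,"ay":0,"az":0.04,"fingers":0}]' | grep -E "pos|force"
python3 -c "
from h import *
show('L',[-90.5],.020,z=.24)"
python3 -m inch '[{"tx":0.8,"ty":0,"tz":0,"ax":0,"ay":0,"az":0,"fingers":0},{"tx":2,"ty":0,"tz":0,"ax":0,"ay":0,"az":0,"fingers":0},{"tx":2.5,"ty":0,"tz":-4,"ax":0,"ay":0,"az":0,"fingers":0},{"tx":2.5,"ty":0,"tz":-8,"ax":0,"ay":0,"az":0,"fingers":0},{"tx":2.5,"ty":0,"tz":-12,"ax":0,"ay":0,"az":0,"fingers":0},{"tx":2.5,"ty":0,"tz":-12,"ax":0,"ay":0,"az":0,"fingers":0}]' | grep -E "pos"
python3 -c "
from h import *
show('R',[-267],.04,z=.36,flip=180)"
```

```text
position: [0.5556, 0.0689, 0.239]
force: [3.4, 0.0, 2.4]
grip_force: 1.3
18.35 [0.5556 0.0689 0.239 ] [3.4 0.  2.4]
-90.5 tx 0.00 ty -0.09 tz -0.10 az -0.003
position: [0.581, 0.071, 0.366]
18.95 [0.581 0.071 0.366] [-0.   0.1  0.5]
-267 tx -8.61 ty 14.21 tz 0.50 az -0.064
```

```bash
python3 -m inch '[{"tx":-2,"ty":3,"tz":0,"ax":0,"ay":0,"az":-0.03,"fingers":0},{"tx":-4,"ty":6.5,"tz":0,"ax":0,"ay":0,"az":-0.06,"fingers":0},{"tx":-6,"ty":10,"tz":0,"ax":0,"ay":0,"az":-0.06,"fingers":0},{"tx":-8,"ty":13,"tz":0.4,"ax":0,"ay":0,"az":-0.06,"fingers":0},{"tx":-8.6,"ty":14.2,"tz":0.4,"ax":0,"ay":0,"az":-0.06,"fingers":0},{"tx":-8.6,"ty":14.2,"tz":0.4,"ax":0,"ay":0,"az":-0.06,"fingers":0},{"tx":-8.6,"ty":14.2,"tz":0.4,"ax":0,"ay":0,"az":-0.06,"fingers":0}]' | grep -E "pos"
python3 -c "
from h import *
show('R',[-267],.036,z=.24,flip=180)"
```

```text
position: [0.5043, -0.0761, 0.3545]
19.65 [ 0.5043 -0.0761  0.3545] [0.5 0.2 0. ]
-267 tx 0.42 ty 0.05 tz 11.45 az -0.004
```

```bash
python3 -m inch '[{"tx":0.2,"ty":0,"tz":3,"ax":0,"ay":0,"az":0,"fingers":0},{"tx":0.2,"ty":0,"tz":6,"ax":0,"ay":0,"az":0,"fingers":0},{"tx":0.2,"ty":0,"tz":9,"ax":0,"ay":0,"az":0,"fingers":0},{"tx":0.2,"ty":0,"tz":11,"ax":0,"ay":0,"az":0,"fingers":0},{"tx":0.2,"ty":0,"tz":11.4,"ax":0,"ay":0,"az":0,"fingers":0},{"tx":0.2,"ty":0,"tz":11.4,"ax":0,"ay":0,"az":0,"fingers":0},{"tx":0.2,"ty":0,"tz":11.4,"ax":0,"ay":0,"az":0,"fingers":0}]' | grep -E "pos"
python3 -c "
from h import *
show('R',[-267,-269,-270],.020,z=.24,flip=180)"
```

```text
position: [0.5065, -0.0759, 0.2422]
20.35 [ 0.5065 -0.0759  0.2422] [0.  0.5 0.5]
-267 tx 1.79 ty 0.03 tz 0.23 az -0.003
-269 tx 1.97 ty -0.03 tz 0.23 az 0.032
-270 tx 2.06 ty -0.07 tz 0.23 az 0.049
```

```bash
python3 -m inch '[{"tx":0.5,"ty":0,"tz":0.2,"ax":0,"ay":0,"az":0,"fingers":0},{"tx":1,"ty":0,"tz":0.2,"ax":0,"ay":0,"az":0.02,"fingers":0},{"tx":1.4,"ty":0,"tz":0.2,"ax":0,"ay":0,"az":0.03,"fingers":0},{"tx":1.7,"ty":0,"tz":0.2,"ax":0,"ay":0,"az":0.03,"fingers":0},{"tx":1.9,"ty":0,"tz":0.2,"ax":0,"ay":0,"az":0.03,"fingers":0},{"tx":2,"ty":0,"tz":0.2,"ax":0,"ay":0,"az":0.03,"fingers":0},{"tx":2,"ty":0,"tz":0.2,"ax":0,"ay":0,"az":0.03,"fingers":0},{"tx":2,"ty":0,"tz":0.2,"ax":0,"ay":0,"az":0.03,"fingers":0}]' | grep -E "pos|force"
python3 -c "
from h import *
show('R',[-269],.020,z=.24,flip=180)"
python3 -m inch '[{"tx":-0.8,"ty":0,"tz":0,"ax":0,"ay":0,"az":0,"fingers":0},{"tx":-2,"ty":0,"tz":0,"ax":0,"ay":0,"az":0,"fingers":0},{"tx":-2.5,"ty":0,"tz":-4,"ax":0,"ay":0,"az":0,"fingers":0},{"tx":-3,"ty":0,"tz":-8,"ax":0,"ay":0,"az":0,"fingers":0},{"tx":-6,"ty":0,"tz":-11,"ax":0,"ay":0,"az":0,"fingers":0},{"tx":-9,"ty":0,"tz":-13,"ax":0,"ay":0,"az":0,"fingers":0},{"tx":-11,"ty":0,"tz":-13,"ax":0,"ay":0,"az":0,"fingers":0},{"tx":-11,"ty":0,"tz":-13,"ax":0,"ay":0,"az":0,"fingers":0}]' | grep -E "pos"
python3 - <<'E'
from h import *
im=np.mean([viewer.snapshot("top")[0].astype(float) for _ in range(8)],0).astype(np.uint8);cv2.imwrite("pics/top5.png",im)
for n in("left_eye","right_eye"):
   for r in viewer.mark_of("top",n)[:1]:print(n,round(r["confidence"],2),w("top",r["centre"],.062))
cv2.imwrite("pics/c5.png",cv2.resize(im[230:305,210:330],None,fx=6,fy=6,interpolation=cv2.INTER_CUBIC))
E
```

```text
position: [0.5255, -0.0739, 0.2387]
force: [-2.0, 0.6, 1.5]
grip_force: 1.2
21.15 [ 0.5255 -0.0739  0.2387] [-2.   0.6  1.5]
-269 tx 0.06 ty -0.08 tz -0.13 az 0.001
position: [0.4145, -0.0845, 0.3702]
left_eye 0.71 [0.53874401 0.0345499  0.062     ]
right_eye 0.64 [ 0.53342179 -0.03261796  0.062     ]
```

View pics/c5.png

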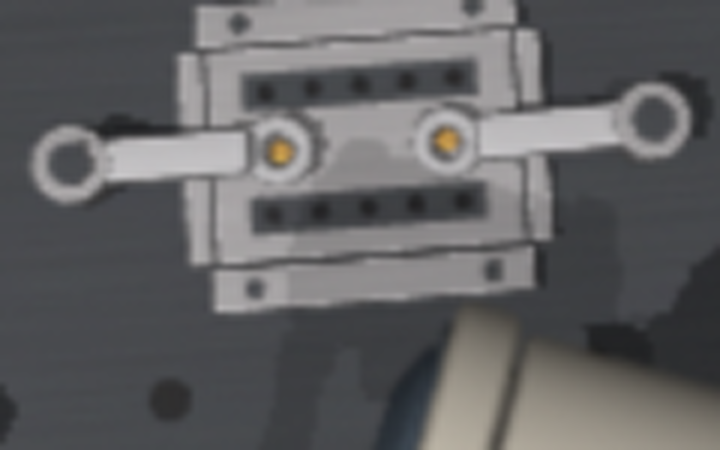

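Both rings are now centred on their brass buttons: left ring (281,149) on button (281,151), right ring (446,140) on button (447,141). The robot is clear.

```bash
python3 -c "
from h import *
print(hand_in())"
```

```text
the job is handed in; nothing more can be done
None
```

Both keeper-arm eyes were centred over their buttons to about 1 mm in the last top picture; the robot had backed clear, pushes stayed around 5 N or less, and the job was handed in (no verdict came back).

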